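Light up the repair spot and bring the tyre levers to it

ROBOT

A 7-joint arm with a two-finger parallel gripper is mounted at the origin on the work surface. World frame = base frame: x ahead of the robot, y to its left, z up, the work surface at z = 0. Lengths are in m, angles in rad, forces in N, time in s.
With the tool pointing down it reaches from about 0.425 to 0.925 m from the base axis. Payload 6.8 kg.
Tool frame: the origin (TCP) lies midway between the tips of the shut fingers; the grasp point (between the pads) lies 19 mm behind it; z points along the fingers, y is the direction in which the jaws open and shut (so a half turn about z gives the same grasp; the last joint's range is limited). The gripper opens to 85 mm and grips with 20 to 120 N. Pads are 22 mm wide; open, the fingers measure 114 mm over their backs; the gripper's body (76 mm by 85 mm) begins 54 mm behind the grasp point. The pads swing forward as they close: fully open they stand 13 mm farther back than shut.
Start: joints at [1.074, 0.477, 0.022, 1.555, -0.011, 1.109, -0.083], TCP at [0.256, -0.625, 0.231] pointing down, gripper open.
Joint ranges: [-2.96, 2.96], [-0.34, 2.1], [-1.41, 1.46], [0.24, 2.44], [-1.37, 4.51], [0.17, 1.92], [-2.96, 2.96]. Speed limits (rad/s): [2.39, 2.39, 3.14, 3.14, 3.14, 3.14, 3.14].

INTERFACE

Orientations are given as a unit quaternion [w, x, y, z].
In Python, from station import bot, vision gives the robot as it stands.
- The arm moves only by the tool move_arm, never from a script. Its argument "increments" is text: rows parted by semicolons, each of 7 numbers parted by spaces: the opening, from 0 (shut) to 1 (fully open), then the shift along the world's x, y, z in mm, then the turn, a rotation vector about the world's x, y, z in rad. In form: grip x y z rx ry rz; .... A call has exactly 8 rows; each row shifts and turns the commanded pose from where the row before left it; what a row does not reach is not made up. A row lasts 1/8 s, in which the tool goes at most 62.5 mm and 10.7 degrees, less where a joint would pass 70% of its speed; a pose out of reach is approached as far as the arm can. A call with a gripper value outside its range is refused whole. The fingers move at their own pace and stop on an object; "newtons" is the grip in N (left out, the last holds). Time passes only in rows, so rows that do not move let the fingers close, or fill a call up. It gives the time, the measured TCP pose, the force and the opening at its end, in the units of the state.
- bot.get_obs(): the state, without advancing time (a new reading comes with each control period).
- vision.read_camera(name): name is "side" or "top" or "wrist"; returns (picture, depth): 420x560x3 uint8, red, green, blue; 420x560 float32, m along the optical axis (not along the pixel's ray), 0 where there is no reading.
- vision.calibration(name): a dict with "fx", "fy", "cx", "cy" (pixels), "R" (3x3) and "t" (3): a world point X has camera coordinates R X + t; the wrist camera has in their place "hand_eye" (4x4, takes a point from camera to tool coordinates, whose origin is the TCP and whose axes are the flange's). Camera axes: x right, y down, z forward; pixel columns grow to the right and rows downward; lengths in m; the calibration is good to about 2 mm. A picture is of the moment at which its call begins: read the wrist's pose just before it. calibration takes no time and is no camera call.
- bot.hand_in(): hands the job in, once; it reports no verdict.
The state is a dict: "t": time; "q": joint angles; "joint_vel": joint speeds; "joint_torque": joint torques, N m; "eef_pos": TCP position; "tool_rot": TCP orientation; "contact_force": force on the tool from outside, world axes, zero at the start; "torque": the same for the moment, N m; "gripper_width": opening from 0.0 (shut) to 1.0 (fully open).
Only numpy, scipy, OpenCV 4.12 (cv2) and the standard library are available. Lean on these libraries where they do the work, as an engineer would, in place of code of your own. Each camera call takes 0.05 s, during which the arm holds its last target.

TASK

I have a puncture to mend: first switch on the lamp clipped under the oak shelf, by pressing the standing-out right half of the rocker hidden below the shelf's front edge fully in from below. Then lift the bin with the three black tyre levers straight up out of the organiser and, keeping it level with the levers in it, set it down upright in the middle of the cork mat before you let go of it. Leave the lamp on, and leave the other bins and the other things on the bench and shelf where they are.

Things in the scene. Friction and masses are not known exactly. Their poses are not given: they have to be found in the camera images.
- shelf: Slim oak shelf standing on the bench on two dark steel end frames; fixed. Board 150 mm deep, 640 mm long, 18 mm thick. Origin: on the bench below its middle; x to the back of the shelf (away from the robot), y along it to the robot's left. Underside at z = 240 mm, top 258 mm, front edge at x = -75 mm. A blue turntable with hex keys (fixed, 150 mm high) is on its left end; its front 60 mm between the clips are free.
- lamp: Aluminium bar lamp, 232 mm long, 52 mm high, fixed under the shelf by two steel clips (22 mm wide, seen on the board's top and front edge, at y = -94 and +94 mm). Origin: lower front edge of the board at the lamp's mid-length; x to the back, y to the left, z up. Its front is upright from x = 12, z = 0 to z = -18 mm, then slants (39.5 degrees from upright) to x = 40, z = -52 mm; flat underside.
- rocker_pivot (a point): Middle of the white rocker switch in the slanted face of the lamp, on that face (lamp x = 26, y = 0, z = -35 mm). Axes: z straight out of the face (down and towards the robot), x up the slope, y along the shelf to the left; they turn with the rocker. The board overhangs the rocker: a tool tilted 35 to 45 degrees, tips pointing down and to the back, reaches it from below clear of the board and of the lamp's front.
- rocker_press (a point): Point to press: on the surface of the rocker's right half (robot's right), 27 mm from the middle; moves with the rocker. Rocker 76 mm long along the shelf, 28 mm wide up the slope. When off, the left half lies 6 mm out from the slanted face, the right half slopes out from there at 0.26 rad, so this point is 13 mm out. Pressing it 7 mm in (along -z) with about 4 N switches on. Same axes as rocker_pivot.
- rocker (a joint): Turn of the rocker in rad: 0 = off (right half standing out), 0.26 = on (right half fully in, left half standing out). It turns stiffly and stays where it is left.
- bin_center (a point): Middle (50 mm above the underside) of the grey bin with the three black levers, one of three alike bins in the organiser; its bay varies. 150 mm long (x), 66 mm wide (y), rim 60 mm high, walls 3 mm. A cross handle runs along y over its middle: 62 mm long, 12 mm thick along x, 16 mm high, its middle 42 mm above this point, its top 100 mm above the underside. 0.2 to 0.36 kg with levers.
- frame_center (a point): Plywood organiser frame with three bays along its y, 162 x 226 mm, fixed to the bench. This point: the middle of its outline at its upper edge, 45 mm above the bench; x along the bins. Bays 154 x 70 mm at y = -74, 0 and +74 mm, floor 3 mm above the bench: a bin has 2 mm of play each side and sits 42 mm deep.
- mat_center (a point): Cork mat, 200 mm (x) by 260 mm (y), 4 mm thick, fixed flat on the bench. This point: the middle of its upper surface, 4 mm above the bench.
- lever0_center (a point): Middle of a black plastic tyre lever, 117 mm long, 16 mm wide, 6 mm thick, lying lengthwise in the bin.
- lever1_center (a point): Middle of the second tyre lever, alike.
- lever2_center (a point): Middle of the third tyre lever, alike.
- bin_b_center (a point): Leave alone: centre (50 mm up) of the neighbouring bin that holds two steel gas cartridges; shaped as the bin to be taken.
- bin_c_center (a point): Leave alone: centre (50 mm up) of the neighbouring bin that holds a flat metal tin and a black cap; shaped as the bin to be taken.
- wrench_mid (a point): Leave alone: steel pedal wrench, 280 mm long, 8 mm high, lying along the back of the shelf; middle.
- clear_box_mid (a point): Leave alone: clear box with clip-on lid, 91 x 137 x 68 mm, on the right end of the shelf; middle.
- front_light_mid (a point): Leave alone: white bicycle front light, 75 x 38 mm, 53 mm high, on the bench left of the mat; middle.
- oil_bottle_mid (a point): Leave alone: white oil bottle, 48 mm across, 130 mm high, on the bench behind the organiser; 60 mm up.
Things that resemble listed ones, but are neither listed nor needed, are in the scene too. Leave any orange or red look-alike of the part that bears lever2_center alone.

How it is judged:
On the way, in this order (a step that is already met when the one before it is completed fails the run):
1. the lamp's rocker is pressed fully over to on (value of joint rocker above 0.21 rad), for 0.2 s.
2. the bin with the levers is lifted level, clear above the organiser, in the fingers (contact force between the fingers and bin above 0.5 N and z of bin_center in the frame of frame_center above 0.055 m and angle between bin_center's own z axis and vertical below 0.25 rad), for 0.1 s.
3. the bin is down on the mat, near its middle, while still held (contact force between the fingers and bin above 0.5 N and horizontal distance between bin_center and mat_center below 0.03 m and z of bin_center in the frame of mat_center below 0.056 m), for 0.1 s.
At the end, for the whole second after the job is handed in: The rocker is still on (0.21 rad or more); the bin stands upright (within 0.1 rad) and still on the mat, its centre within 30 mm of the mat's middle, its underside not more than 6 mm above it, released, and the three levers lie in it (value of joint rocker above 0.21 rad and horizontal distance between bin_center and mat_center below 0.03 m and z of bin_center in the frame of mat_center below 0.056 m and angle between bin_center's own z axis and vertical below 0.1 rad and linear speed of bin below 0.02 m/s and x of lever0_center in the frame of bin_center between -0.075 and 0.075 m and y of lever0_center in the frame of bin_center between -0.034 and 0.034 m and z of each of lever0_center, lever1_center, lever2_center in the frame of bin_center below 0.015 m and x of lever1_center in the frame of bin_center between -0.075 and 0.075 m and y of lever1_center in the frame of bin_center between -0.034 and 0.034 m and x of lever2_center in the frame of bin_center between -0.075 and 0.075 m and y of lever2_center in the frame of bin_center between -0.034 and 0.034 m); the robot touches nothing.
It fails at once if the bin is tipped (more than 0.4 rad) (angle between bin_center's own z axis and vertical above 0.4 rad).
It fails at once if another bin or thing is moved (more than 20 mm) (distance of any of bin_b_center, bin_c_center, wrench_mid, clear_box_mid, front_light_mid, oil_bottle_mid from where it was at the start of the episode above 0.02 m).
It also fails if it takes over 64 s, if anything falls off the work surface, if the arm or the gripper's body presses on something with over 40 N, if the wrist force passes 120 N, or if a joint passes its speed limit or range.

## Working session

There is one attempt and no reset: what is moved stays moved. The work goes in short steps, Python scripts to look and compute and a tool call to move; the robot and the scene stay as the last step left them, time stands still between calls to the robot, and variables do not carry over. Pictures are saved under pics/ and viewed, and the job is handed in when it is done.

Besides the shell and the picture viewer there is one more tool, called after ">>>" in YAML: its name, and indented under it one key for each argument. move_arm: Moves the arm, as the interface text tells. Its arguments: {"type":"object","properties":{"increments":{"type":"string"},"newtons":{"type":"number"}},"required":["increments"]}

```bash
ls; mkdir -p pics; cat > h.py <<'E'
import numpy as np, cv2
from station import bot, vision
from scipy.spatial.transform import Rotation as Ro
def shot(name,fn):
    o=bot.get_obs(); p,d=vision.read_camera(name); c=vision.calibration(name)
    cv2.imwrite('pics/'+fn+'.png',p[:,:,::-1]); 
    R,t=None,None
    if 'R' in c: R=np.array(c['R']);t=np.array(c['t']); R,t=R.T,-R.T@t
    else:
        H=np.array(c['hand_eye']);q=o['tool_rot'];Rt=Ro.from_quat([q[1],q[2],q[3],q[0]]).as_matrix()
        R=Rt@H[:3,:3];t=Rt@H[:3,3]+np.array(o['eef_pos'])
    v,u=np.mgrid[0:420,0:560]
    P=np.stack([(u-c['cx'])/c['fx']*d,(v-c['cy'])/c['fy']*d,d],-1)
    W=P@R.T+t; W[d<=0]=np.nan
    np.savez('pics/'+fn+'.npz',p=p,W=W,R=R,t=t)
    return p,W
E
python3 - <<'E'
from h import *
print(bot.get_obs())
for n in ['side','top','wrist']: shot(n,n+'0')
E
```

```text
pics
{'t': 0.0, 'q': array([ 1.07388337,  0.47780445,  0.02236048,  1.55642435, -0.01153014,
        1.10927818, -0.08309456]), 'joint_vel': array([ 0.00060944, -0.00042433,  0.00067123,  0.00057327, -0.00121032,
        0.0004416 , -0.00039995]), 'joint_torque': array([-1.34550460e-04, -5.96441424e+01,  1.60770837e+00, -2.81198376e+01,
        1.24318310e-02,  9.30433773e-03,  3.19117669e-05]), 'eef_pos': array([ 0.25565331, -0.6240953 ,  0.23033462]), 'tool_rot': array([-8.63312149e-04,  9.81162551e-01,  1.93181912e-01, -2.28635037e-04]), 'contact_force': array([-0.05981696, -0.18003743, -0.83652065]), 'torque': array([0.03110295, 0.01575757, 0.00622262]), 'gripper_width': 0.9992976379351042}
```

View pics/side0.png

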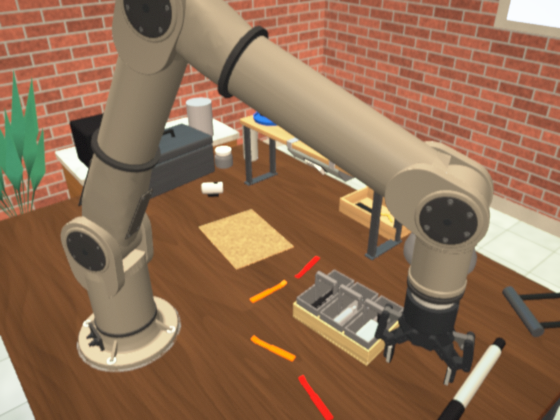

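View pics/top0.png

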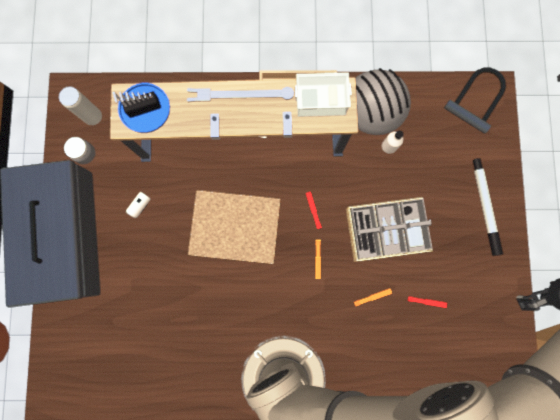

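View pics/wrist0.png

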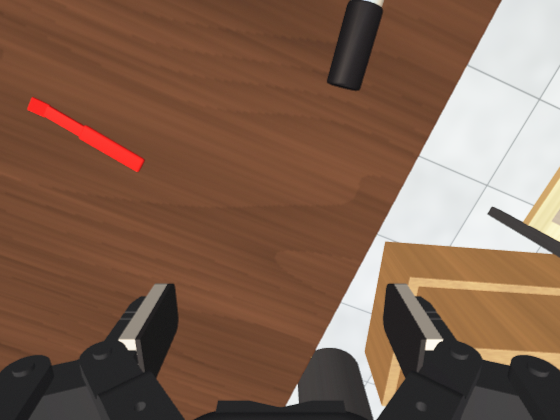

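The top view shows the shelf with clips at (214,125) and (287,123), the mat at (235,227) and the organiser at (390,229). The bin with the black levers is the leftmost one, at about (366,231). Next I'll measure these.

```bash
python3 - <<'E'
from h import *
z=np.load('pics/top0.npz');p=z['p'];W=z['W']
def w(u,v): return np.round(np.nanmedian(W[v-1:v+2,u-1:u+2].reshape(-1,3),0),4)
cv2.imwrite('pics/org.png',cv2.resize(p[185:275,330:450][:,:,::-1],None,fx=6,fy=6,interpolation=cv2.INTER_CUBIC))
cv2.imwrite('pics/shelf.png',cv2.resize(p[60:165,100:370][:,:,::-1],None,fx=2.9,fy=2.9,interpolation=cv2.INTER_CUBIC))
# mat: color segmentation
hsv=cv2.cvtColor(p,cv2.COLOR_RGB2HSV)
def fit(m,name):
    pts=W[m][:,:2].astype(np.float32); r=cv2.minAreaRect(pts*1000); print(name,len(pts),r,np.nanmedian(W[m][:,2]))
m=np.zeros(p.shape[:2],bool);m[180:275,180:290]=True
mm=m&(p.sum(2)>330); 
n,l,s,c=cv2.connectedComponentsWithStats(mm.astype(np.uint8)); k=1+np.argmax(s[1:,4]); fit(l==k,'mat')
# shelf top
sm=(W[:,:,2]>.245)&(W[:,:,2]<.268); sm[:, :100]=0; sm[:,370:]=0; sm[150:]=0
n,l,s,c=cv2.connectedComponentsWithStats(sm.astype(np.uint8)); k=1+np.argmax(s[1:,4]); fit(l==k,'shelf')
om=(W[:,:,2]>.03)&(W[:,:,2]<.12); om[:190]=0;om[270:]=0;om[:,:340]=0;om[:,440:]=0;fit(om,'org')
for u,v in [(214,118),(214,134),(287,118),(287,133),(235,227),(366,231),(112,137),(356,132)]: print(u,v,w(u,v))
# handle pts
hm=(W[:,:,2]>.088)&(W[:,:,2]<.115)&om
for a,b in [(350,380),(380,406),(406,435)]:
    k=hm.copy();k[:,:a]=0;k[:,b:]=0
    if k.sum()>5: fit(k,(a,b)); print(W[k].mean(0))
E
```

```text
mat 5694 ((448.6189270019531, 146.74179077148438), (263.420166015625, 204.9569854736328), 83.54830169677734) 0.004166590344434562
shelf 9634 ((729.0804443359375, 124.96049499511719), (155.4822235107422, 640.3523559570312), 1.3833913803100586) 0.25861318614218676
org 2319 ((433.67242431640625, -319.9858703613281), (162.2172393798828, 227.34921264648438), 7.345271587371826) 0.05051622684920232
214 118 [0.7001 0.1752 0.2633]
214 134 [0.6581 0.1751 0.2615]
287 118 [ 0.7002 -0.0129  0.2623]
287 133 [ 0.6608 -0.0126  0.2606]
235 227 [0.4449 0.1425 0.0054]
366 231 [ 0.4215 -0.2378  0.1057]
112 137 [0.653  0.4375 0.2576]
356 132 [ 0.6642 -0.1907  0.2569]
(350, 380) 102 ((424.1106872558594, -246.18606567382812), (14.566786766052246, 61.32222366333008), 6.21729040145874) 0.1030096703551534
[ 0.42360229 -0.24479696  0.10271917]
(380, 406) 110 ((433.2911376953125, -319.1196594238281), (15.226114273071289, 62.175846099853516), 7.266145706176758) 0.10217699712425243
[ 0.43288115 -0.3178311   0.1015881 ]
(406, 435) 108 ((443.43353271484375, -392.3988342285156), (15.09992504119873, 63.104000091552734), 6.104842662811279) 0.10330488027987494
[ 0.44243611 -0.39176274  0.10208667]
```

View pics/org.png

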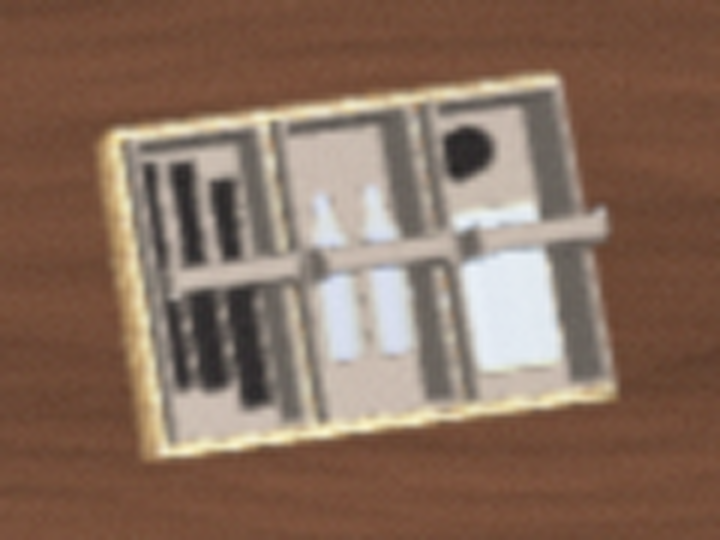

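View pics/shelf.png

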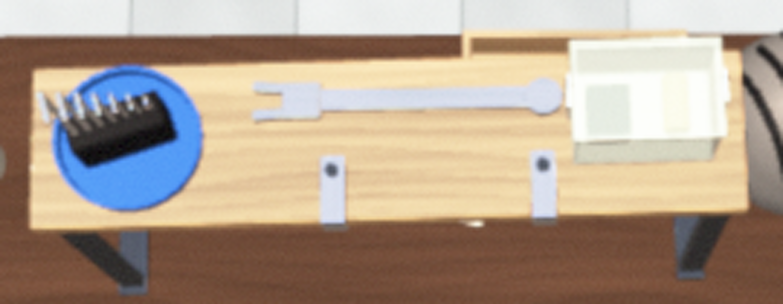

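```bash
python3 - <<'E'
from h import *
c=vision.calibration('wrist');print(np.round(c['hand_eye'],3))
z=np.load('pics/top0.npz');p=z['p'];W=z['W']
# front edge line of shelf
pts=[]
for u in range(150,350):
    if 205<u<223 or 279<u<296: continue
    vs=[v for v in range(110,160) if .25<W[v,u,2]<.266]
    if vs: pts.append(W[max(vs),u])
pts=np.array(pts);a=np.polyfit(pts[:,1],pts[:,0],1);print('front x=',a, 'at .081',np.polyval(a,.081), np.std(pts[:,0]-np.polyval(a,pts[:,1])))
a=[];
g=(np.abs(p.astype(int).max(2)-p.min(2))<40)
for s in [(205,225),(279,297)]:
    m=np.zeros(g.shape,bool);m[110:136,s[0]:s[1]]=1;m&=(W[:,:,2]>.25)&(p[:,:,2]>p[:,:,0].astype(int)-12)
    print(W[m].mean(0),m.sum(),W[m][:,1].min(),W[m][:,1].max(),W[m][:,0].min())
z=np.load('pics/top0.npz')
print(W[134:139,258:270,2].round(3)); print(p[134:139,258:270].sum(2)); print(W[136,263])
L=np.array([.655,.081,.24]);th=np.deg2rad(1.38)
E
```

```text
[[-0.001 -0.948 -0.32   0.081]
 [ 1.    -0.    -0.001 -0.   ]
 [ 0.001 -0.32   0.948 -0.142]
 [ 0.     0.     0.     1.   ]]
front x= [-0.0238549   0.65871102] at .081 0.6567787754473339 0.0007776655951256623
[0.6836772  0.17385212 0.26167014] 175 0.16385209385838712 0.18366153992817585 0.6546379583278423
[ 0.68618776 -0.01319499  0.26183623] 196 -0.02329858330340053 -0.002532352019634738 0.6553673579532551
[[ 0.253  0.26   0.258  0.257  0.255  0.253  0.258  0.258  0.255  0.255
   0.258  0.258]
 [ 0.256  0.256  0.258  0.254  0.255  0.257  0.25   0.255  0.253  0.257
   0.254  0.253]
 [ 0.246  0.245  0.246  0.242  0.247  0.245  0.244  0.246  0.247  0.243
   0.246  0.24 ]
 [-0.001  0.004 -0.002  0.     0.209  0.207  0.208  0.21   0.211  0.004
   0.004 -0.004]
 [ 0.     0.002  0.002 -0.001 -0.002  0.005  0.     0.001 -0.001  0.004
   0.004  0.004]]
[[542 550 553 562 560 561 551 563 546 547 542 548]
 [388 402 402 407 405 414 430 412 382 347 338 334]
 [354 400 422 463 516 564 603 558 434 298 266 272]
 [264 282 352 469 565 655 700 648 471 277 243 242]
 [253 258 274 292 315 344 366 340 295 259 259 246]]
[0.65777241 0.04953876 0.24508837]
```

```bash
cat >> h.py <<'E'
def delta(tp,Rt):
    o=bot.get_obs();q=o['tool_rot'];R=Ro.from_quat([q[1],q[2],q[3],q[0]])
    print('now',np.round(o['eef_pos'],4),'d mm',np.round((tp-o['eef_pos'])*1000,1),'rot',np.round((Ro.from_matrix(Rt)*R.inv()).as_rotvec(),3),'F',np.round(o['contact_force'],1),'t',o['t'])
def lampT(out,down,y=-.027,tilt=40):
    th=np.deg2rad(1.37);Z=Ro.from_euler('z',th).as_matrix()
    L=np.array([.656,.0803,.240]);n=np.array([-.772,0,-.636]);s=np.array([.636,0,-.772])
    P=L+Z@(np.array([.026,y,-.035])+n*out+s*down)
    a=np.deg2rad(tilt);zt=np.array([np.sin(a),0,-np.cos(a)]);xt=np.array([np.cos(a),0,np.sin(a)]);yt=np.cross(zt,xt)
    return P,Z@np.stack([xt,yt,zt],1)
E
python3 - <<'E'
from h import *
for o in (.06,.024,.015): print(lampT(o,.008)[0]); delta(*lampT(o,.008))
E
```

```text
[0.64141789 0.05294354 0.160664  ]
now [ 0.2557 -0.6242  0.2305] d mm [385.7 677.2 -69.9] rot [ 0.142 -0.687 -0.35 ] F [ 0.5 -0.3  0.3] t 0.15
[0.66920195 0.05360801 0.18356   ]
now [ 0.2557 -0.6242  0.2305] d mm [413.5 677.8 -47. ] rot [ 0.142 -0.687 -0.35 ] F [ 0.5 -0.3  0.3] t 0.15
[0.67614796 0.05377413 0.189284  ]
now [ 0.2557 -0.6242  0.2305] d mm [420.4 678.  -41.3] rot [ 0.142 -0.687 -0.35 ] F [ 0.5 -0.3  0.3] t 0.15
```

>>> move_arm:
  increments: "0 22 42 0 0.009 -0.043 -0.022; 0 22 42 0 0.009 -0.043 -0.022; 0 22 42 0 0.009 -0.043 -0.022; 0 22 42 0 0.009 -0.043 -0.022; 0 22 42 0 0.009 -0.043 -0.022; 0 22 42 0 0.009 -0.043 -0.022; 0 22 42 0 0.009 -0.043 -0.022; 0 22 42 0 0.009 -0.043 -0.022"
  newtons: 40

```text
t: 1.15
eef_pos: [0.4323, -0.2872, 0.2313]
tool_rot: [-0.002, 0.979, 0.103, 0.175]
contact_force: [0.5, -0.9, 0.2]
gripper_width: 0.001
```

>>> move_arm:
  increments: "0 21 42 -12 0.009 -0.043 -0.022; 0 21 42 -12 0.009 -0.043 -0.022; 0 21 42 -12 0.009 -0.043 -0.022; 0 21 42 -12 0.009 -0.043 -0.022; 0 21 42 -12 0.009 -0.043 -0.022; 0 21 42 -12 0.009 -0.043 -0.022; 0 21 42 -12 0.009 -0.043 -0.022; 0 21 42 -12 0.009 -0.043 -0.022"

```text
t: 2.15
eef_pos: [0.5478, -0.0493, 0.1596]
tool_rot: [-0.026, 0.96, 0.042, 0.275]
contact_force: [0.1, 0.1, 0.6]
gripper_width: 0.001
```

```bash
python3 - <<'E'
from h import *
delta(*lampT(.11,.008));delta(*lampT(.034,.008));print(bot.get_obs()['q'].round(2))
shot('side','side1')
E
```

```text
now [ 0.5478 -0.0493  0.1596] d mm [ 55.  101.3 -30.7] rot [-0.018 -0.139 -0.072] F [0.1 0.1 0.6] t 2.15
now [ 0.5478 -0.0493  0.1596] d mm [113.7 102.7  17.6] rot [-0.018 -0.139 -0.072] F [0.1 0.1 0.6] t 2.15
[-0.32  0.19  0.39  2.35 -1.23  0.18 -0.26]
```

View pics/side1.png

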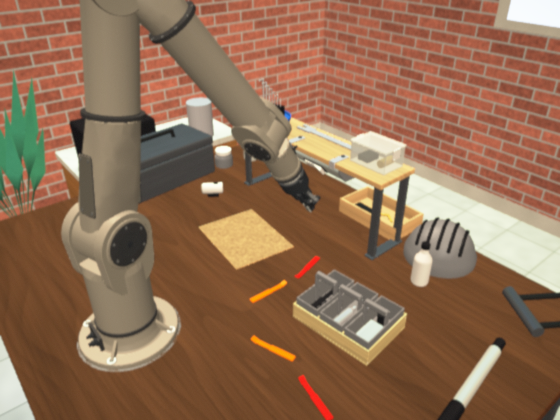

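>>> move_arm:
  increments: "0 12 20 0 0 0 0; 0 12 20 0 0 0 0; 0 12 20 0 0 0 0; 0 12 20 0 -0.003 -0.02 -0.01; 0 12 20 0 -0.003 -0.03 -0.02; 0 12 3 0 -0.004 -0.03 -0.02; 0 12 0 0 -0.004 -0.03 -0.02; 0 10 0 0 -0.004 -0.03 -0.01"

```text
t: 3.2
eef_pos: [0.6493, 0.055, 0.1889]
tool_rot: [-0.001, 0.948, 0.007, 0.318]
contact_force: [-0.2, -0.7, 0.3]
gripper_width: 0.003
```

```bash
python3 - <<'E'
from h import *
delta(*lampT(.06,.008));delta(*lampT(.034,.008));print(bot.get_obs()['q'].round(2))
shot('side','side2')
E
```

```text
now [0.6493 0.055  0.1889] d mm [ -7.9  -2.  -28.2] rot [ 0.004 -0.05   0.01 ] F [-0.2 -0.7  0.3] t 3.2
now [0.6493 0.055  0.1889] d mm [ 12.2  -1.5 -11.7] rot [ 0.004 -0.05   0.01 ] F [-0.2 -0.7  0.3] t 3.2
[-0.98  0.38  0.89  2.21 -1.37  0.17 -0.47]
```

```bash
cat > fk.py <<'E'
import numpy as np, itertools
from scipy.optimize import least_squares
from scipy.spatial.transform import Rotation as Ro
from station import bot
S=[([1.07388337,.47780445,.02236048,1.55642435,-.01153014,1.10927818,-.08309456],[.25565331,-.6240953,.23033462],[-8.633e-4,.98116,.19318,-2.286e-4]),
([-.32,.19,.39,2.35,-1.23,.18,-.26],[.5478,-.0493,.1596],[-.026,.96,.042,.275])]
o=bot.get_obs();S.append((list(o['q']),list(o['eef_pos']),list(o['tool_rot'])))
def E(ax,a): return Ro.from_euler(ax,a).as_matrix()
def fk(q,s,b,de,L):
    h,L1,a1,L2,a2,L3,y1=L
    R=E('z',b+s[0]*q[0]);p=np.array([0,0,h]);R=R@E('y',s[1]*q[1])@E('z',s[2]*q[2]);p=p+R@np.array([a1,y1,L1])
    R=R@E('y',s[3]*q[3])@E('z',s[4]*q[4]);p=p+R@np.array([-a1,0,L2])
    R=R@E('y',s[5]*q[5]);p=p+R@np.array([a2,0,0]);R=R@E('z',s[6]*q[6]);p=p+R@np.array([0,0,L3])
    return p,R@E('z',de)
if __name__=='__main__':
    res=[]
    for s in itertools.product([1,-1],repeat=7):
        if s[1]<0: continue
        for b0 in(0,np.pi):
          for d0 in (0,np.pi):
            def f(x):
                r=[]
                for q,p,w in S:
                    R=fk(q,s,x[0],x[1],[0]*7)[1]; r.append((Ro.from_matrix(R)*Ro.from_quat([w[1],w[2],w[3],w[0]]).inv()).as_rotvec())
                return np.concatenate(r)
            g=least_squares(f,[b0,d0]);res.append((g.cost,s,g.x))
    res.sort(key=lambda r:r[0])
    for r in res[:4]: print(r)
    _,s,x=res[0]
    def f2(L): return np.concatenate([fk(q,s,x[0],x[1],L)[0]-np.array(p) for q,p,w in S]+[.02*(np.array(L)-np.array([.35,.4,0,.4,0,.25,0]))])
    g=least_squares(f2,[.35,.4,0,.4,0,.25,0]);print(g.x,g.fun[:9])
E
python3 fk.py
```

```text
(np.float64(4.421600775536721e-06), (-1, 1, -1, 1, -1, 1, -1), array([-1.40562665e-03,  1.57053368e+00]))
(np.float64(4.421600775553997e-06), (-1, 1, -1, 1, -1, 1, -1), array([-1.40563351e-03,  1.57053368e+00]))
(np.float64(4.421600775560328e-06), (-1, 1, -1, 1, -1, 1, -1), array([-1.40561841e-03,  1.57053369e+00]))
(np.float64(4.421600775560717e-06), (-1, 1, -1, 1, -1, 1, -1), array([6.28177967, 1.57053368]))
[ 0.25207028  0.56445849  0.02470399  0.45478918  0.02646236  0.33166754
 -0.06255075] [-0.00071201 -0.00079794 -0.00050333  0.00512922  0.00116845 -0.00107337
 -0.00485023 -0.00068992  0.00161587]
```

```bash
cat > ik.py <<'E'
from fk import *
s=(-1,1,-1,1,-1,1,-1);b,de=0,np.pi/2
L=[0.25207028,0.56445849,0.02470399,0.45478918,0.02646236,0.33166754,-0.06255075]
lo=np.array([-2.96,-.34,-1.41,.24,-1.37,.17,-2.96]);hi=np.array([2.96,2.1,1.46,2.44,4.51,1.92,2.96])
def err(q,p,R):
    P,Q=fk(q,s,b,de,L);return np.r_[(P-p)/.25*1.0,(Ro.from_matrix(Q)*Ro.from_matrix(R).inv()).as_rotvec()]
def ik(p,R,n=40,seed=0):
    g=np.random.default_rng(seed);out=[]
    for _ in range(n):
        r=least_squares(err,g.uniform(lo+.01,hi-.01),args=(p,R),bounds=(lo+.03,hi-.03),max_nfev=150)
        out.append((r.cost,r.x))
    out.sort(key=lambda t:t[0]);return out
E
python3 - <<'E'
from ik import *
from h import lampT
from h import bot
o=bot.get_obs();P,R=fk(o['q'],s,b,de,L);print(P-o['eef_pos'],o['q'].round(3))
for flip in (0,1):
  for tilt in (35,40,45):
    for out in (.06,.017):
        p,R=lampT(out,.008,tilt=tilt)
        if flip: R=R@np.diag([-1,-1,1])
        r=[x for c,x in ik(p,R,25) if c<1e-6]
        print(flip,tilt,out,len(r)); 
        for x in r[:6]: print('   ',x.round(2))
E
```

```text
[-0.00492783  0.00021798  0.00161588] [-0.983  0.382  0.895  2.204 -1.365  0.17  -0.473]Traceback (most recent call last):
  File "<stdin>", line 10, in <module>
  File "ik.py", line 10, in ik
    r=least_squares(err,g.uniform(lo+.01,hi-.01),args=(p,R),bounds=(lo+.03,hi-.03),max_nfev=150)
    return func(*args, **kwargs)
    raise ValueError("Initial guess is outside of provided bounds")
ValueError: Initial guess is outside of provided bounds
```

```bash
sed -i 's/lo+.01,hi-.01/lo+.05,hi-.05/' ik.py
python3 - <<'E'
from ik import *
from h import lampT
for flip in (0,1):
  for tilt in (35,40,45):
    for out in (.06,.017):
        p,R=lampT(out,.008,tilt=tilt)
        if flip: R=R@np.diag([-1,-1,1])
        r=[x for c,x in ik(p,R,25) if c<1e-6]
        print(flip,tilt,out,len(r)); 
        for x in r[:6]: print('   ',x.round(2))
E
```

```text
0 35 0.06 2
    [-1.1   0.95  1.4   2.2   4.48  0.84 -0.21]
    [-1.1   0.94  1.39  2.2   4.48  0.83 -0.21]
0 35 0.017 10
    [-0.83  0.39  0.75  2.12 -0.97  0.2  -0.84]
    [-0.15  0.27 -0.09  2.12  0.77  0.21 -2.49]
    [ 0.6   0.41 -1.03  2.11  1.28  0.52 -2.91]
    [ 0.54  0.38 -0.95  2.11  1.25  0.47 -2.89]
    [ 0.68  0.46 -1.15  2.11  1.33  0.59 -2.93]
    [-0.97  0.5   0.97  2.12 -1.32  0.32 -0.53]
0 40 0.06 8
    [-0.89  0.42  0.79  2.28  3.94  0.2   0.5 ]
    [-0.17  0.27 -0.1   2.28  2.06  0.2   2.47]
    [-0.18  0.27 -0.1   2.28  2.06  0.2   2.47]
    [-0.9   0.42  0.79  2.28  3.95  0.2   0.49]
    [ 0.09  0.28 -0.41  2.28  1.9   0.28  2.66]
    [ 0.02  0.28 -0.33  2.28  1.93  0.26  2.62]
0 40 0.017 3
    [-0.98  0.49  0.96  2.18  4.48  0.27 -0.06]
    [-0.92  0.43  0.86  2.18  4.48  0.2  -0.04]
    [-0.92  0.43  0.86  2.18  4.48  0.2  -0.04]
0 45 0.06 4
    [-0.09  0.29 -0.21  2.34  2.4   0.35  2.13]
    [-0.89  0.44  0.77  2.34  3.51  0.33  0.91]
    [-0.42  0.3   0.18  2.34  2.7   0.29  1.79]
    [-0.32  0.3   0.06  2.34  2.6   0.31  1.91]
0 45 0.017 8
    [ 0.36  0.32
[... 1377 characters left out ...]
3]
    [ 0.73  0.49 -1.23  2.18  1.59  0.62 -0.02]
    [ 0.66  0.43 -1.12  2.18  1.57  0.54 -0.04]
1 45 0.06 9
    [ 0.43  0.36 -0.83  2.33  2.09  0.5  -0.63]
    [ 0.77  0.59 -1.34  2.33  1.92  0.79 -0.33]
    [-0.78  0.38  0.62  2.34  3.27  0.29 -1.97]
    [-0.1   0.29 -0.2   2.34  2.4   0.34 -1.01]
    [ 0.76  0.57 -1.31  2.33  1.92  0.77 -0.35]
    [ 0.79  0.62 -1.37  2.33  1.91  0.82 -0.31]
1 45 0.017 13
    [-0.37  0.28  0.13  2.25  2.47  0.2  -1.09]
    [ 0.49  0.36 -0.89  2.24  1.9   0.46 -0.4 ]
    [ 0.18  0.29 -0.51  2.24  2.03  0.34 -0.58]
    [-1.07  0.64  1.13  2.24  4.12  0.47 -2.92]
    [ 0.68  0.46 -1.15  2.24  1.84  0.6  -0.29]
    [ 0.36  0.32 -0.72  2.24  1.95  0.4  -0.48]
```

```bash
cat > sim.py <<'E'
from ik import *
def sim(q,rows,lam=.02):
    q=np.array(q,float);P,R=fk(q,s,b,de,L)
    for r in rows:
        P=P+np.array(r[:3])/1000;R=Ro.from_rotvec(r[3:]).as_matrix()@R
        for it in range(15):
            e=err(q,P,R);J=np.stack([(err(q+d,P,R)-e)/1e-5 for d in np.eye(7)*1e-5],1)
            free=np.ones(7,bool)
            for k in range(3):
                Jf=J*free;dq=-Jf.T@np.linalg.solve(Jf@Jf.T+lam**2*np.eye(6),e)
                bad=free&((q+dq<lo)|(q+dq>hi))
                if not bad.any():break
                free&=~bad
            q=np.clip(q+dq,lo,hi)
        P,R=fk(q,s,b,de,L)
    return q,P,R
E
python3 - <<'E'
from sim import *
q=[-0.983,0.382,0.895,2.204,-1.365,0.17,-0.473]
q,P,R=sim(q,[(-12,-15,8,0,.08,0)]*8);print(q.round(2),P.round(3))
q,P,R=sim(q,[(0,0,0,0,0,.157)]*20);print(q.round(2),P.round(3),R.round(2))
q,P,R=sim(q,[(8,10,-5,0,-.05,0)]*14);print(q.round(2),P.round(3),R.round(2))
q0=S[0][0]
q,P,R=sim(q0,[(22,40,0,0,0,.17)]*16);print(q.round(2),P.round(3),R.round(2))
E
```

```text
[-0.82  0.66  1.3   1.84 -0.7   1.19 -0.85] [ 0.55  -0.064  0.256]
[-0.39  0.31  0.49  1.82 -0.16  1.06  1.74] [ 0.55  -0.064  0.256] [[-1.   -0.01 -0.01]
 [-0.01  1.   -0.01]
 [ 0.01 -0.01 -1.  ]]
[-0.32  0.26  0.01  2.2   1.48  0.2  -0.14] [0.662 0.076 0.186] [[-0.77 -0.01  0.64]
 [-0.01  1.   -0.01]
 [-0.64 -0.01 -0.77]]
[ 0.43  0.43 -0.75  1.73  0.32  1.11  1.11] [0.608 0.015 0.23 ] [[-1.    0.03  0.  ]
 [ 0.03  1.   -0.  ]
 [-0.   -0.   -1.  ]]
```

>>> move_arm:
  increments: "0 -30 -20 0 0 0 0; 0 -30 -20 5 0 0 0; 0 -30 -20 10 0 0.08 0; 0 -20 -10 15 0 0.16 0; 0 0 0 15 0 0.16 0; 0 0 0 10 0 0.16 0; 0 0 0 0 0 0.08 0; 0 0 0 0 0 0 0.15"

```text
t: 4.25
eef_pos: [0.5592, -0.0004, 0.2417]
tool_rot: [-0.015, 0.995, 0.087, 0.036]
contact_force: [-0.5, -1.1, -0.8]
gripper_width: 0.001
```

```bash
python3 - <<'E'
from h import *
o=bot.get_obs();q=o['tool_rot'];print(o['q'].round(2),Ro.from_quat([q[1],q[2],q[3],q[0]]).as_matrix().round(2))
E
```

```text
[-1.01  0.49  1.24  1.92 -0.59  1.06 -0.91] [[ 0.98  0.17  0.07]
 [ 0.17 -0.98  0.04]
 [ 0.07 -0.02 -1.  ]]
```

Now I'll yaw the tool by about 3 rad, so that the camera faces the robot.

>>> move_arm:
  increments: "0 -3 0 0 0 0 0.17; 0 -3 0 0 0 0 0.17; 0 -3 0 0 0 0 0.17; 0 -3 0 0 0 0 0.17; 0 0 0 0 0 0 0.17; 0 0 0 0 0 0 0.17; 0 0 0 0 0 0 0.17; 0 0 0 0 0 0 0.17"

```text
t: 5.25
eef_pos: [0.5458, -0.0005, 0.242]
tool_rot: [-0.035, 0.719, 0.694, 0.018]
contact_force: [0.3, -0.1, 0.2]
gripper_width: 0.002
```

>>> move_arm:
  increments: "0 0 0 0 0 0 0.17; 0 0 0 0 0 0 0.17; 0 0 0 0 0 0 0.17; 0 0 0 0 0 0 0.17; 0 0 0 0 0 0 0.17; 0 0 0 0 0 0 0.17; 0 0 0 0 0 0 0.17; 0 0 0 0 0 0 0.17"

```text
t: 6.25
eef_pos: [0.5459, -0.0005, 0.2419]
tool_rot: [-0.039, 0.122, 0.992, -0.008]
contact_force: [-0.9, -0.1, 0.4]
gripper_width: -0.002
```

```bash
python3 - <<'E'
from h import *
F=np.diag([-1,-1,1])
p,R=lampT(.06,.008);delta(p,R@F)
o=bot.get_obs();q=o['tool_rot'];print(o['q'].round(2),Ro.from_quat([q[1],q[2],q[3],q[0]]).as_matrix().round(2))
E
```

```text
now [ 5.459e-01 -5.000e-04  2.419e-01] d mm [ 95.5  53.5 -81.3] rot [-0.061 -0.774  0.265] F [-0.9 -0.1  0.4] t 6.25
[-0.56  0.33  0.56  1.83 -0.18  1.12  1.4 ] [[-0.97  0.24 -0.08]
 [ 0.24  0.97 -0.01]
 [ 0.08 -0.03 -1.  ]]
```

>>> move_arm:
  increments: "0 6 3 -3 -0.004 -0.05 0.017; 0 6 3 -3 -0.004 -0.05 0.017; 0 6 3 -3 -0.004 -0.05 0.017; 0 6 3 -5 -0.004 -0.05 0.017; 0 6 3 -5 -0.004 -0.05 0.017; 0 6 3 -5 -0.004 -0.05 0.017; 0 6 3 -5 -0.004 -0.05 0.017; 0 6 3 -5 -0.004 -0.05 0.017"

```text
t: 7.25
eef_pos: [0.5941, 0.0236, 0.2079]
tool_rot: [0.162, 0.057, 0.985, -0.002]
contact_force: [0.7, -0.1, 0.7]
gripper_width: 0.002
```

```bash
python3 - <<'E'
from h import *
F=np.diag([-1,-1,1])
p,R=lampT(.06,.008);delta(p,R@F)
o=bot.get_obs();print(o['q'].round(2))
E
```

```text
now [0.5941 0.0236 0.2079] d mm [ 47.3  29.3 -47.3] rot [-0.032 -0.372  0.133] F [ 0.7 -0.1  0.7] t 7.25
[-0.65  0.24  0.53  2.06 -0.1   0.56  1.39]
```

>>> move_arm:
  increments: "0 6 4 -6 -0.004 -0.047 0.017; 0 6 4 -6 -0.004 -0.047 0.017; 0 6 4 -6 -0.004 -0.047 0.017; 0 6 4 -6 -0.004 -0.047 0.017; 0 6 4 -6 -0.004 -0.047 0.017; 0 6 4 -6 -0.004 -0.047 0.017; 0 6 4 -6 -0.004 -0.047 0.017; 0 5 2 -6 -0.004 -0.047 0.017"

```text
t: 8.25
eef_pos: [0.6244, 0.0376, 0.1646]
tool_rot: [0.285, 0.007, 0.958, -0.011]
contact_force: [-0.2, 0.2, -0.8]
gripper_width: -0.005
```

```bash
python3 - <<'E'
from h import *
F=np.diag([-1,-1,1])
p,R=lampT(.06,.008);delta(p,R@F)
o=bot.get_obs();print(o['q'].round(2))
E
```

```text
now [0.6244 0.0376 0.1646] d mm [17.  15.4 -4. ] rot [ 0.018 -0.12   0.044] F [-0.2  0.2 -0.8] t 8.25
[-0.33  0.28  0.1   2.2   0.86  0.17  0.5 ]
```

j5 is now moving positive, so I'll carry on.

>>> move_arm:
  increments: "0 2 2 0 0.002 -0.02 0.007; 0 2 2 0 0.002 -0.02 0.007; 0 2 2 0 0.002 -0.02 0.007; 0 2 2 0 0.002 -0.02 0.007; 0 2 2 -1 0.002 -0.02 0.007; 0 2 2 -1 0.002 -0.02 0.007; 0 2 2 -1 0.002 0 0; 0 2 2 -1 0.002 0 0"

```text
t: 9.25
eef_pos: [0.6406, 0.054, 0.1607]
tool_rot: [0.342, -0.01, 0.94, 0.003]
contact_force: [-0.2, 0.1, -0.8]
gripper_width: 0.003
```

```bash
python3 - <<'E'
from h import *
F=np.diag([-1,-1,1])
p,R=lampT(.06,.008);delta(p,R@F)
p,R=lampT(.027,.008);delta(p,R@F)
o=bot.get_obs();print(o['q'].round(2))
shot('wrist','wrist3');shot('side','side3');shot('top','top3')
E
```

```text
now [0.6406 0.054  0.1607] d mm [ 0.8 -1.1 -0. ] rot [ 0.002 -0.001  0.003] F [-0.2  0.1 -0.8] t 9.25
now [0.6406 0.054  0.1607] d mm [26.2 -0.4 21. ] rot [ 0.002 -0.001  0.003] F [-0.2  0.1 -0.8] t 9.25
[-0.09  0.32 -0.2   2.23  1.95  0.23 -0.54]
```

View pics/wrist3.png

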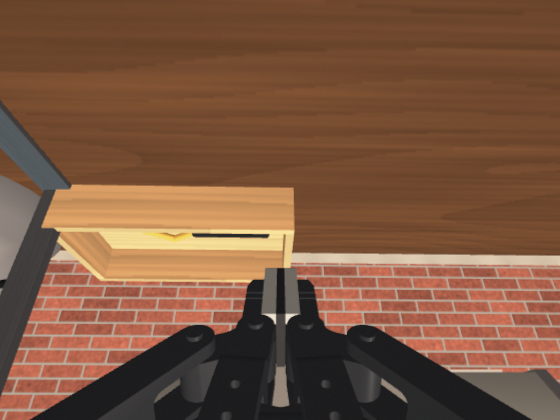

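View pics/top3.png

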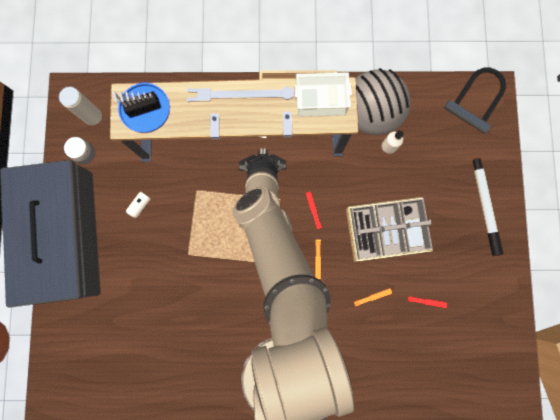

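The side of the fingertip is lined up under the rocker's right half, which shows white at about (264,136) in the top view. I'll move up to just before contact.

>>> move_arm:
  increments: "0 4 -1 3 0 0 0; 0 4 0 3 0 0 0; 0 4 0 3 0 0 0; 0 4 0 3 0 0 0; 0 3 0 3 0 0 0; 0 3 0 3 0 0 0; 0 2 0 2 0 0 0; 0 0 0 0 0 0 0"

```text
t: 10.4
eef_pos: [0.6647, 0.0537, 0.181]
tool_rot: [0.342, -0.011, 0.94, 0.003]
contact_force: [0.7, 0.1, 0.2]
gripper_width: 0.005
```

```bash
python3 - <<'E'
from h import *
F=np.diag([-1,-1,1])
p,R=lampT(.017,.008);delta(p,R@F)
o=bot.get_obs();print(o['q'].round(2))
E
```

```text
now [0.6647 0.0537 0.181 ] d mm [9.9 0.  7. ] rot [ 0.002 -0.     0.002] F [0.7 0.1 0.2] t 10.4
[-0.12  0.31 -0.14  2.17  1.68  0.19 -0.26]
```

Now the press, in steps of about 1.9 mm per row.

>>> move_arm:
  increments: "0 1.5 0 1.2 0 0 0; 0 1.5 0 1.2 0 0 0; 0 1.5 0 1.2 0 0 0; 0 1.5 0 1.2 0 0 0; 0 1.5 0 1.2 0 0 0; 0 1 0 0.8 0 0 0; 0 0 0 0 0 0 0; 0 0 0 0 0 0 0"

```text
t: 11.4
eef_pos: [0.6727, 0.0533, 0.1872]
tool_rot: [0.341, -0.011, 0.94, 0.003]
contact_force: [-1.6, -2.4, -1.6]
gripper_width: 0.002
```

```bash
python3 - <<'E'
from h import *
F=np.diag([-1,-1,1])
p,R=lampT(.017,.008);delta(p,R@F)
o=bot.get_obs();print(o['q'].round(2))
E
```

```text
now [0.6727 0.0533 0.1872] d mm [1.9 0.4 0.8] rot [ 0.002 -0.001  0.002] F [-1.6 -2.4 -1.6] t 11.4
[-0.11  0.31 -0.15  2.14  1.56  0.18 -0.14]
```

In contact, at about 2 to 3 N. I'll press further.

>>> move_arm:
  increments: "0 1 0 0.8 0 0 0; 0 1 0 0.8 0 0 0; 0 1 0 0.8 0 0 0; 0 1 0 0.8 0 0 0; 0 0 0 0 0 0 0; 0 0 0 0 0 0 0; 0 0 0 0 0 0 0; 0 0 0 0 0 0 0"

```text
t: 12.4
eef_pos: [0.6759, 0.0534, 0.1897]
tool_rot: [0.341, -0.011, 0.94, 0.003]
contact_force: [-5.7, -3.1, -2.1]
gripper_width: 0.004
```

```bash
python3 - <<'E'
from h import *
F=np.diag([-1,-1,1])
p,R=lampT(.017,.008);delta(p,R@F)
o=bot.get_obs();print(o['q'].round(2))
E
```

```text
now [0.6759 0.0534 0.1897] d mm [-1.3  0.3 -1.7] rot [ 0.003 -0.003  0.002] F [-5.7 -3.1 -2.1] t 12.4
[-0.11  0.31 -0.15  2.14  1.5   0.18 -0.08]
```

>>> move_arm:
  increments: "0 1 0 0.8 0 0 0; 0 1 0 0.8 0 0 0; 0 1 0 0.8 0 0 0; 0 1 0 0.8 0 0 0; 0 0 0 0 0 0 0; 0 0 0 0 0 0 0; 0 0 0 0 0 0 0; 0 0 0 0 0 0 0"

```text
t: 13.4
eef_pos: [0.6762, 0.0534, 0.1897]
tool_rot: [0.338, -0.011, 0.941, 0.002]
contact_force: [-19.0, -2.1, -1.7]
gripper_width: 0.001
```

```bash
python3 - <<'E'
from h import *
F=np.diag([-1,-1,1])
p,R=lampT(.017,.008);delta(p,R@F)
shot('top','top4');shot('side','side4')
p=np.load('pics/top4.npz')['p'];q=np.load('pics/side4.npz')['p']
a=cv2.resize(p[90:190,200:340],(800,571));cv2.imwrite('pics/t4c.png',a[:,:,::-1])
a=cv2.resize(q[80:240,240:440],(750,600));cv2.imwrite('pics/s4c.png',a[:,:,::-1])
E
```

```text
now [0.6762 0.0534 0.1897] d mm [-1.6  0.4 -1.6] rot [ 0.003 -0.009  0.001] F [-19.   -2.1  -1.7] t 13.4
```

View pics/t4c.png

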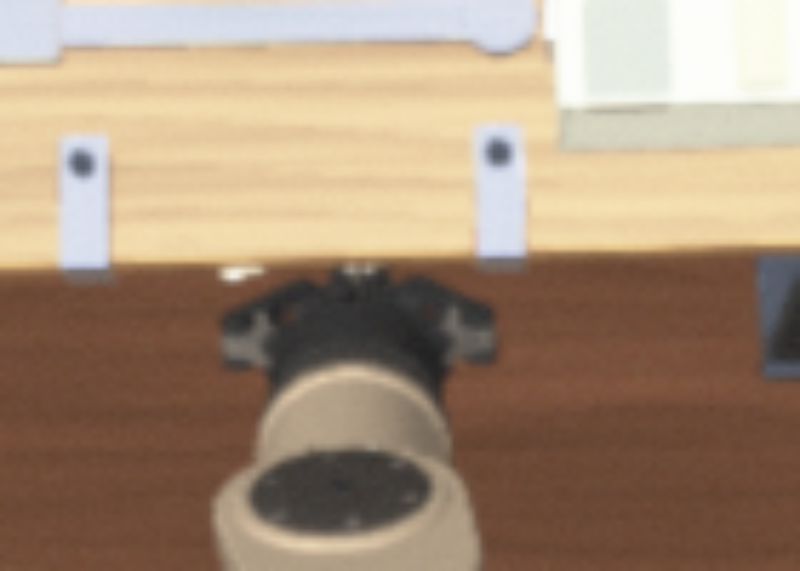

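View pics/s4c.png

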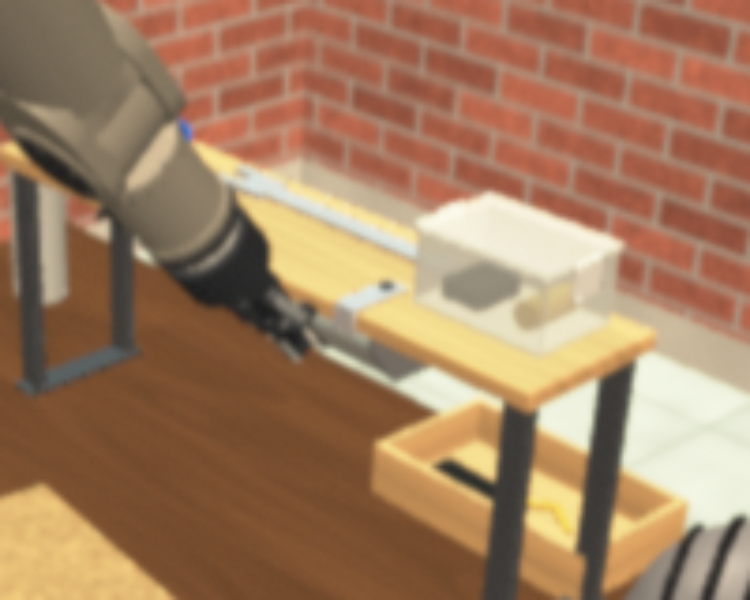

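In the top crop the rocker's left corner now stands out at (240,272), and the force shows a hard stop (19 N with no movement). I'll back off and check.

>>> move_arm:
  increments: "0 -5 0 -4 0 0 0; 0 -8 0 -7 0 0 0; 0 -16 0 -12 0 0 0; 0 -24 0 -10 0 0 0; 0 -40 0 0 0 0 0; 0 -40 0 0 0 0 0; 0 -20 0 10 0 0.1 0; 0 0 0 20 0 0.15 0"

```text
t: 14.5
eef_pos: [0.5409, 0.0373, 0.1677]
tool_rot: [0.305, -0.006, 0.952, -0.024]
contact_force: [0.2, -0.5, 0.3]
gripper_width: 0.002
```

```bash
python3 - <<'E'
from h import *
o=bot.get_obs();print(o['q'].round(2))
shot('top','top5')
p=np.load('pics/top5.npz')['p'];W=np.load('pics/top5.npz')['W']
a=cv2.resize(p[100:160,200:300],(800,480),interpolation=cv2.INTER_CUBIC);cv2.imwrite('pics/t5c.png',a[:,:,::-1])
for v in (135,136,137,138): print(p[v,232:275].sum(1))
# target: bin
h=np.array([.4240,-.2466]);yaw=np.deg2rad(7.0)
q=o['tool_rot'];R=Ro.from_quat([q[1],q[2],q[3],q[0]]).as_matrix();print(R.round(2))
E
```

```text
[-0.06  0.16 -0.28  2.37  1.49  0.27 -0.14]
[555 557 551 544 547 539 544 543 538 541 530 520 504 484 456 460 454 447
 427 409 402 403 385 379 376 364 360 360 363 349 348 355 350 346 340 348
 338 341 336 346 352 341 353]
[337 345 335 344 353 358 401 458 490 507 517 505 502 451 342 329 321 327
 317 310 308 301 304 307 311 299 297 280 287 289 284 283 278 278 282 277
 268 271 268 277 263 289 265]
[266 263 264 268 265 282 423 591 677 691 650 622 612 515 324 257 257 254
 256 252 250 265 239 250 252 259 258 254 248 239 254 252 252 246 247 250
 247 249 257 247 250 247 243]
[257 248 262 256 264 272 391 585 699 669 486 372 342 313 272 260 268 267
 252 262 246 261 255 254 255 258 252 257 261 255 256 245 258 261 250 261
 253 249 239 251 250 250 250]
[[-0.81  0.    0.58]
 [-0.03  1.   -0.04]
 [-0.58 -0.05 -0.81]]
```

View pics/t5c.png

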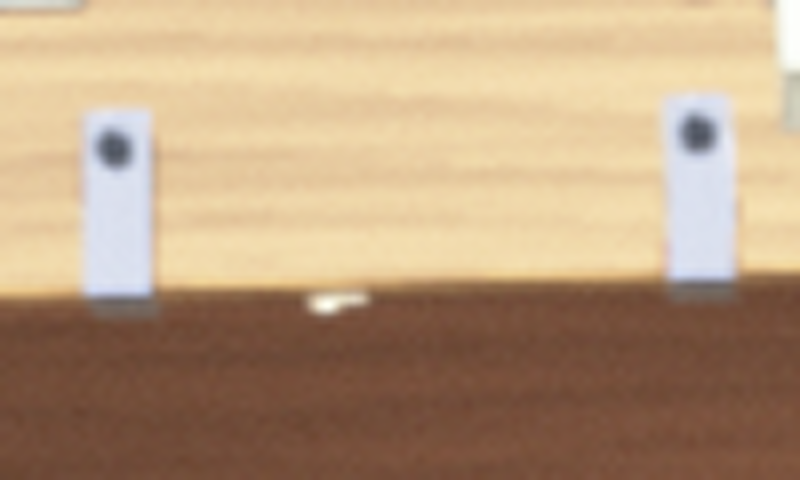

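The right corner is gone and the left one stands out at (320,303) in this crop, so the rocker is over to on. Next is the bin.

```bash
cat >> h.py <<'E'
def downR(yx): # tool x azimuth, rad
    x=np.array([np.cos(yx),np.sin(yx),0]);z=np.array([0,0,-1.]);return np.stack([x,np.cross(z,x),z],1)
BIN=np.array([.4240,-.2466]); 
E
python3 - <<'E'
from h import *
delta(np.r_[BIN,.18],downR(np.deg2rad(97.2)))
from sim import *
o=bot.get_obs();r=Ro.from_matrix(downR(np.deg2rad(97.2)))*Ro.from_quat(np.roll(o['tool_rot'],-1)).inv()
rv=r.as_rotvec();d=(np.r_[BIN,.22]-o['eef_pos'])*1000
q,P,R=sim(o['q'],[np.r_[d/20,rv/20]]*20);print(q.round(2),P,R.round(2))
E
```

```text
now [0.5425 0.0369 0.1689] d mm [-118.5 -283.5   11.1] rot [ 0.487  0.471 -1.405] F [ 2.4 -0.9  1.4] t 14.55
[ 0.48  0.22 -0.12  1.97  0.03  0.95  0.47] [ 0.44850998 -0.24375123  0.21827707] [[-0.13  0.99 -0.  ]
 [ 0.99  0.13  0.  ]
 [ 0.   -0.   -1.  ]]
```

>>> move_arm:
  increments: "1 -7 -18 8 0.0304 0.0294 -0.0878; 1 -7 -18 8 0.0304 0.0294 -0.0878; 1 -7 -18 8 0.0304 0.0294 -0.0878; 1 -7 -18 8 0.0304 0.0294 -0.0878; 1 -7 -18 8 0.0304 0.0294 -0.0878; 1 -7 -18 8 0.0304 0.0294 -0.0878; 1 -7 -18 8 0.0304 0.0294 -0.0878; 1 -7 -18 8 0.0304 0.0294 -0.0878"

```text
t: 15.55
eef_pos: [0.4857, -0.1085, 0.2317]
tool_rot: [0.166, 0.356, 0.92, -0.014]
contact_force: [-0.2, 0.1, -0.5]
gripper_width: 1.003
```

>>> move_arm:
  increments: "1 -7 -18 -2 0.0304 0.0294 -0.0878; 1 -7 -18 -2 0.0304 0.0294 -0.0878; 1 -7 -18 -2 0.0304 0.0294 -0.0878; 1 -7 -18 -2 0.0304 0.0294 -0.0878; 1 -7 -18 -2 0.0304 0.0294 -0.0878; 1 -7 -18 -2 0.0304 0.0294 -0.0878; 1 -7 -18 -2 0.0304 0.0294 -0.0878; 1 -7 -18 -2 0.0304 0.0294 -0.0878"

```text
t: 16.55
eef_pos: [0.4293, -0.2534, 0.2149]
tool_rot: [0.001, 0.662, 0.749, -0.001]
contact_force: [-0.6, 0.6, -0.2]
gripper_width: 0.998
```

```bash
python3 - <<'E'
from h import *
print(bot.get_obs()['q'].round(2))
delta(np.r_[BIN,.18],downR(np.deg2rad(97.2)))
E
```

```text
[ 0.43  0.21 -0.03  1.99  0.01  0.95  0.52]
now [ 0.4293 -0.2534  0.2149] d mm [ -5.3   6.8 -34.9] rot [0.004 0.    0.003] F [-0.6  0.6 -0.2] t 16.55
```

Tracking is good. I'll correct the position and look with the wrist camera before descending.

>>> move_arm:
  increments: "1 -3 4 -10 0.004 0 0.003; 1 -2 3 -10 0 0 0; 1 0 0 -10 0 0 0; 1 0 0 -5 0 0 0; 1 0 0 0 0 0 0; 1 0 0 0 0 0 0; 1 0 0 0 0 0 0; 1 0 0 0 0 0 0"

```text
t: 17.55
eef_pos: [0.4238, -0.2448, 0.1795]
tool_rot: [-0.001, 0.66, 0.751, 0.002]
contact_force: [-0.5, 0.3, -0.5]
gripper_width: 1.004
```

```bash
python3 - <<'E'
from h import *
delta(np.r_[BIN,.076],downR(np.deg2rad(97.2)))
p,W=shot('wrist','wrist6')
m=(W[:,:,2]>.09)&(W[:,:,2]<.112)
n,l,s,c=cv2.connectedComponentsWithStats(m.astype(np.uint8))
for k in range(1,n):
    if s[k,4]>300: print(s[k],W[l==k].mean(0),cv2.minAreaRect((W[l==k][:,:2]*1000).astype(np.float32)))
E
```

```text
now [ 0.4238 -0.2448  0.1795] d mm [   0.2   -1.8 -103.5] rot [-0.004  0.001 -0.003] F [-0.5  0.3 -0.5] t 17.55
[ 271  175   25   93 1792] [ 0.42398124 -0.24150023  0.10086611] ((424.5659484863281, -244.33743286132812), (15.454351425170898, 62.01005172729492), 7.55947732925415)
[ 272  276   23   82 1421] [ 0.43332637 -0.3134391   0.10044598] ((433.7825012207031, -317.14532470703125), (15.93529224395752, 62.4071044921875), 7.3069167137146)
[272 361  21  46 753] [ 0.44080334 -0.3722289   0.09960039] ((442.2125244140625, -376.5972900390625), (15.685340881347656, 34.77579116821289), 11.292193412780762)
```

View pics/wrist6.png

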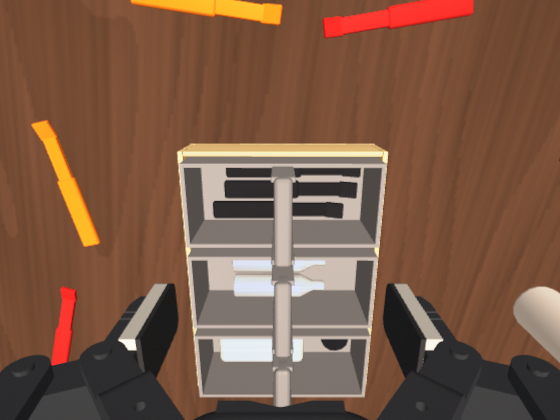

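The wrist view confirms the three black levers in the nearest bay (290,190), with its handle at (283,215). I'll go down and grip the handle.

>>> move_arm:
  increments: "1 0 0 -20 -0.004 0 -0.003; 1 0 -1 -20 0 0 0; 1 0 0 -20 0 0 0; 1 0 0 -15 0 0 0; 1 0 0 -12 0 0 0; 1 0 0 -9 0 0 0; 1 0 0 -5 0 0 0; 1 0 0 -2 0 0 0"

```text
t: 18.6
eef_pos: [0.4237, -0.2458, 0.0763]
tool_rot: [0.0, 0.661, 0.75, -0.0]
contact_force: [-0.2, 0.6, 0.2]
gripper_width: 1.005
```

>>> move_arm:
  increments: "0 0 0 0 0 0 0; 0 0 0 0 0 0 0; 0 0 0 0 0 0 0; 0 0 0 0 0 0 0; 0 0 0 0 0 0 0; 0 0 0 0 0 0 0; 0 0 0 0 0 0 0; 0 0 0 0 0 0 0"
  newtons: 60

```text
t: 19.6
eef_pos: [0.424, -0.2458, 0.0766]
tool_rot: [0.0, 0.661, 0.75, 0.0]
contact_force: [1.0, 1.0, 3.8]
gripper_width: 0.132
```

```bash
python3 - <<'E'
from h import *
delta(np.r_[BIN,.076],downR(np.deg2rad(97.2)))
E
```

```text
now [ 0.424  -0.2458  0.0766] d mm [ 0.  -0.8 -0.6] rot [ 0.001  0.001 -0.001] F [1.  1.  3.8] t 19.6
```

The fingers stopped at 0.132 × 85 mm, about 11 mm, which matches the 12 mm handle. Lifting straight up, slowly.

>>> move_arm:
  increments: "0 0 0 4 0 0 0; 0 0 0 8 0 0 0; 0 0 0 12 0 0 0; 0 0 0 14 0 0 0; 0 0 0 16 0 0 0; 0 0 0 16 0 0 0; 0 0 0 12 0 0 0; 0 0 0 6 0 0 0"

```text
t: 20.6
eef_pos: [0.4239, -0.2459, 0.1653]
tool_rot: [0.001, 0.661, 0.75, 0.0]
contact_force: [0.9, -0.2, -2.0]
gripper_width: 0.129
```

```bash
python3 - <<'E'
from h import *
p,W=shot('wrist','wrist7');shot('side','side7')
d=np.array([.4486,.1467,.16]);delta(d,downR(np.deg2rad(97.2)))
E
```

```text
now [ 0.4239 -0.2458  0.1649] d mm [ 24.7 392.5  -4.9] rot [ 0.001  0.001 -0.001] F [-0.6  0.3 -1.9] t 20.7
```

View pics/wrist7.png

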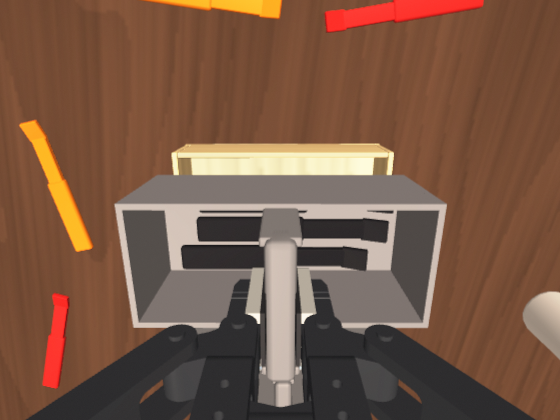

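View pics/side7.png

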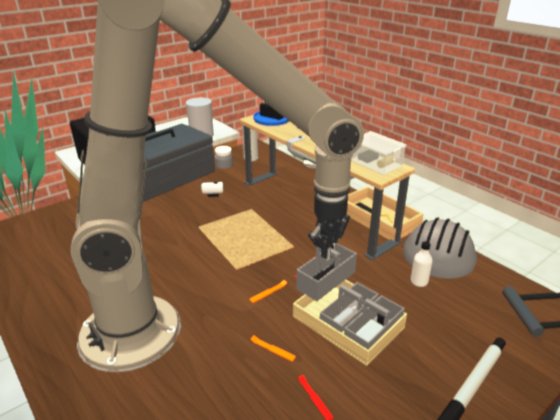

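The bin is up, level, with the levers in it. I'll carry it to the mat, bowing outward a little to stay within reach.

>>> move_arm:
  increments: "0 3 8 0 0 0 0; 0 6 16 0 0 0 0; 0 8 22 0 0 0 0; 0 8 26 0 0 0 0; 0 7 28 0 0 0 0; 0 6 28 0 0 0 0; 0 5 28 0 0 0 0; 0 3 28 0 0 0 0"

```text
t: 21.7
eef_pos: [0.4694, -0.06, 0.1637]
tool_rot: [-0.0, 0.661, 0.751, -0.0]
contact_force: [0.2, -0.3, -0.9]
gripper_width: 0.128
```

>>> move_arm:
  increments: "0 0 28 0 0 0 0; 0 -2 28 0 0 0 0; 0 -3 28 0 0 0 0; 0 -3 28 0 0 0 0; 0 -4 26 0 0 0 0; 0 -4 22 0 0 0 0; 0 -3 16 0 0 0 0; 0 -2 8 0 0 0 0"

```text
t: 22.7
eef_pos: [0.4479, 0.1236, 0.1638]
tool_rot: [-0.0, 0.66, 0.751, -0.0]
contact_force: [0.9, 0.1, -2.2]
gripper_width: 0.129
```

```bash
python3 - <<'E'
from h import *
d=np.array([.4486,.1467,.077]);delta(d,downR(np.deg2rad(97.2)));print(bot.get_obs()['q'].round(2))
E
```

```text
now [0.4479 0.1236 0.1638] d mm [  0.7  23.1 -86.8] rot [ 0.    -0.001 -0.003] F [ 0.9  0.1 -2.2] t 22.7
[-0.18  0.23 -0.26  2.1   0.08  0.82 -0.35]
```

>>> move_arm:
  increments: "0 1 8 0 0 0 0; 0 0 10 -4 0 0 0; 0 0 5 -10 0 0 0; 0 0 0 -16 0 0 0; 0 0 0 -18 0 0 0; 0 0 0 -14 0 0 0; 0 0 0 -9 0 0 0; 0 0 0 -5 0 0 0"

```text
t: 23.7
eef_pos: [0.4495, 0.1452, 0.0877]
tool_rot: [0.0, 0.661, 0.75, -0.0]
contact_force: [-1.0, 0.4, -2.8]
gripper_width: 0.13
```

```bash
python3 - <<'E'
from h import *
d=np.array([.4486,.1467,.077]);delta(d,downR(np.deg2rad(97.2)))
E
```

```text
now [0.4495 0.1452 0.0877] d mm [ -0.9   1.5 -10.7] rot [ 0.001 -0.    -0.   ] F [-1.   0.4 -2.8] t 23.7
```

>>> move_arm:
  increments: "0 -1 1 -3 0 0 0; 0 0 0 -3 0 0 0; 0 0 0 -2 0 0 0; 0 0 0 -1 0 0 0; 0 0 0 -0.7 0 0 0; 0 0 0 -0.7 0 0 0; 0 0 0 0 0 0 0; 0 0 0 0 0 0 0"

```text
t: 24.7
eef_pos: [0.4487, 0.1463, 0.078]
tool_rot: [0.0, 0.661, 0.75, 0.0]
contact_force: [0.0, -0.3, -1.8]
gripper_width: 0.129
```

```bash
python3 - <<'E'
from h import *
shot('wrist','wrist8');shot('side','side8')
d=np.array([.4486,.1467,.077]);delta(d,downR(np.deg2rad(97.2)))
E
```

```text
now [0.4487 0.1463 0.078 ] d mm [-0.1  0.4 -1. ] rot [ 0.     0.    -0.001] F [-1.1  1.1 -2.5] t 24.8
```

View pics/side8.png

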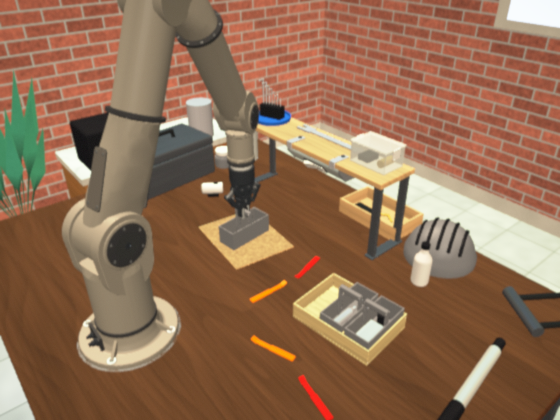

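The force still shows the bin's weight, so it isn't quite down. I'll creep to contact.

>>> move_arm:
  increments: "0 0 0 -0.7 0 0 0; 0 0 0 -0.7 0 0 0; 0 0 0 -0.6 0 0 0; 0 0 0 0 0 0 0; 0 0 0 0 0 0 0; 0 0 0 0 0 0 0; 0 0 0 0 0 0 0; 0 0 0 0 0 0 0"

```text
t: 25.8
eef_pos: [0.4488, 0.1463, 0.0775]
tool_rot: [0.001, 0.661, 0.75, 0.0]
contact_force: [-5.1, -3.2, 18.4]
gripper_width: 0.125
```

It's firmly down (18 N upward, held). I'll ease the load and then open.

>>> move_arm:
  increments: "0 0 0 1 0 0 0; 0 0 0 0 0 0 0; 0 0 0 0 0 0 0; 0.3 0 0 0 0 0 0; 0.5 0 0 0 0 0 0; 0.8 0 0 0 0 0 0; 1 0 0 0 0 0 0; 1 0 0 0 0 0 0"

```text
t: 26.8
eef_pos: [0.4487, 0.1463, 0.0769]
tool_rot: [0.0, 0.661, 0.75, -0.0]
contact_force: [-0.2, 0.0, 0.7]
gripper_width: 1.002
```

>>> move_arm:
  increments: "1 0 0 0 0 0 0; 1 0 0 5 0 0 0; 1 0 0 15 0 0 0; 1 0 0 25 0 0 0; 1 0 0 30 0 0 0; 1 0 0 35 0 0 0; 1 0 0 35 0 0 0; 1 0 0 20 0 0 0"

```text
t: 27.8
eef_pos: [0.4492, 0.1467, 0.2451]
tool_rot: [0.001, 0.661, 0.75, 0.002]
contact_force: [0.3, -0.8, -0.1]
gripper_width: 1.0
```

```bash
python3 - <<'E'
from h import *
print(bot.get_obs()['contact_force'])
p,W=shot('wrist','wrist9')
m=(W[:,:,2]>.09)&(W[:,:,2]<.112)
print(W[m].mean(0),cv2.minAreaRect((W[m][:,:2]*1000).astype(np.float32)),np.median(W[m][:,2]))
p,W=shot('top','top9')
E
```

```text
[ 0.33421536 -0.77186021 -0.12379282]
[0.44747636 0.14985246 0.10199418] ((448.0546875, 147.62814331054688), (15.430228233337402, 61.67646026611328), 7.550962924957275) 0.1025259606386632
```

View pics/wrist9.png

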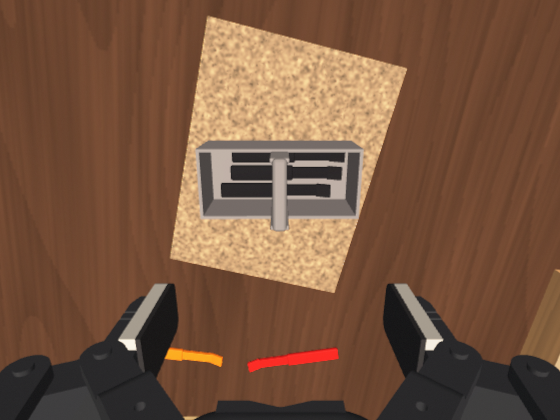

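View pics/top9.png

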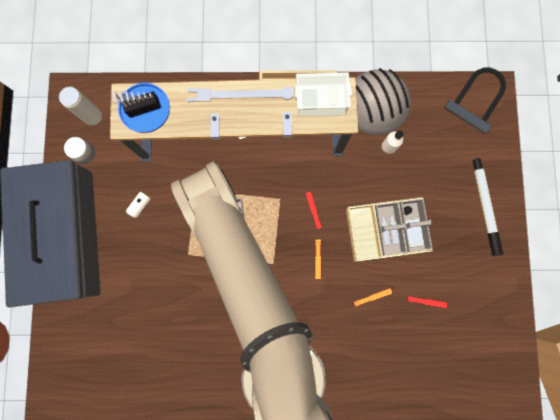

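The bin stands on the mat with all three levers in it (280,175 in the wrist view). The other things haven't moved, and the rocker's left corner is still out at (242,137).

```bash
python3 -c "
from station import bot
print(bot.hand_in())"
```

```text
the job is handed in; nothing more can be done
None
```

The lamp's rocker is pressed over to on, and the bin with the three black levers is on the cork mat, released. I handed the job in at about 28 s of the 64 s allowed; hand-in reports no verdict.

- **Lamp:** I pressed the right half from below until it hit a hard stop at 19 N. Afterwards the right corner was gone from the top view and the left one stood out. That is how I know it is on, because I could not read the rocker's angle directly.
- **Bin:** I gripped it by the handle, lifted it about 88 mm straight up and carried it level. I set it down at 18 N while still holding it, then let go.
- **Last checks:** The handle's middle is at about (0.448, 0.148) m and the measured mat middle at (0.449, 0.147) m, so it is 1 to 2 mm off. The handle's top is at about z = 0.1025 m, so the bin is seated on the mat. All three levers lie in it, the gripper is clear, and the other bins and things look unmoved in the pictures.

My first approach to the rocker ran into joint limits. I backed off without touching anything, turned the tool half a turn and approached again. No check failed or disagreed with another.

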